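# Load the label roll on the tea carousel and hold the tall jar to the front

### The arm

A 6-joint arm with a two-finger parallel gripper is mounted at the origin on the work surface. World frame = base frame: x ahead of the robot, y to its left, z up, the work surface at z = 0. Lengths are in m, angles in rad, forces in N, time in s.
With the tool pointing down it reaches from about 0.3 to 0.85 m from the base axis. Payload 5.4 kg.
Tool frame: the origin (TCP) lies between the finger pads; the fingertips stand 11 mm ahead of it and the grasp point (between the pads) lies 8 mm behind it; y points along the fingers, x is the direction in which the jaws open and shut, and the axes are right-handed (so a half turn about y gives the same grasp; the last joint's range is limited). The gripper opens to 85 mm and grips with 20 to 120 N. Pads are 22 mm wide; open, the fingers measure 114 mm over their backs; the gripper's body (76 mm by 85 mm) begins 54 mm behind the grasp point. The pads swing forward as they close: fully open they stand 13 mm farther back than shut.
Start: joints at [1.023, 0.158, 1.597, -0, 1.386, -0.21], TCP at [0.191, 0.542, 0.242] pointing down, gripper open.
Joint ranges: [-2.91, 2.91], [-0.94, 2.29], [0.18, 2.7], [-1.29, 4.43], [0.17, 2.64], [-3, 3]. Speed limits (rad/s): [2.57, 2.57, 3.14, 3.14, 3.14, 3.14].

### API

Orientations are given as a rotation vector (axis times angle).
In Python, from station import status, viewer, bot gives the robot as it stands.
- The arm moves only by the tool drive_tool, never from a script. Its argument "steps" is a list of rows, each an object with "jaw": the finger opening in cm, from 0 to 8.54; "slide": the shift along the tool's x, y, z in cm, a list of three; "roll": the turn about the tool's y in rad. In form: [{"jaw": jaw, "slide": [dx, dy, dz], "roll": roll}, ...]. A call has 1 to 12 rows; each row shifts and turns the commanded pose from where the row before left it, along the tool's axes as they then stand; what a row does not reach is not made up. A row lasts 1/12 s, in which the tool goes at most 41.7 mm and 7.16 degrees, less where a joint would pass 70% of its speed; a pose out of reach is approached as far as the arm can. A call is refused whole if a number of a shift passes 4.17 or a number of a turn 0.125, either way. A call with a gripper value outside its range is refused whole. The fingers move at their own pace and stop on an object; "grip_force" is the grip in N (left out, the last holds). Time passes only in rows, so rows that do not move let the fingers close. It gives the time, the measured TCP pose, the force and the opening at its end, in the units of the state.
- status.get_obs(): the state, without advancing time (a new reading comes with each control period).
- viewer.grab_frame(name): name is "scene" or "top"; returns a dict with "color" (420x560x3 uint8, red, green, blue), "fx", "fy", "cx", "cy" (pixels), "R" (3x3) and "t" (3): a world point X has camera coordinates R X + t. Camera axes: x right, y down, z forward; pixel columns grow to the right and rows downward; lengths in m; the calibration is good to about 2 mm. A picture is of the moment at which its call begins. There is no depth.
- bot.hand_in(): hands the job in, once; it reports no verdict.
The state is a dict: "clock": time; "q": joint angles; "qvel": joint speeds; "tau": joint torques, N m; "tool_pos": TCP position; "tcp_rot": TCP orientation; "ft_force": force on the tool from outside, world axes, zero at the start; "ft_torque": the same for the moment, N m; "grip_width": opening from 0.0 (shut) to 1.0 (fully open).
Only numpy, scipy, OpenCV 4.12 (cv2) and the standard library are available. Lean on these libraries where they do the work, as an engineer would, in place of code of your own. Each camera call takes 0.05 s, during which the arm holds its last target. There are 200 camera calls.

### The job

The tall jar on the tea carousel is about to be labelled: slip the roll of paper labels over the upright spindle in the middle of the carousel, fully down, and let go of it. Then take hold of the tall jar by its knob and turn the carousel with it until that jar stands at the front, right over the tab on the fixed base, and finish while still holding the knob there, keeping the carousel still. Leave the mugs and the sugar bowl where they are.

Things in the scene. Friction and masses are not known exactly. Their poses are not given: they have to be found in the camera images.
- roll: Roll of blank paper labels: a rigid white ring standing upright (bore vertical) on the glass, outer diameter 52 mm, through bore 24 mm, height 55 mm, about 90 g. Origin: centre of its underside; z up along the bore. It stands to the robot's left of the carousel, in one of two places, the sugar bowl in the other.
- turntable: Round wooden turntable of the carousel, 250 mm across, turns freely either way without stops about a vertical axis (light friction, no spring). Origin: on the axis at its underside, 18 mm above the glass; z up; -x points from the axis to the tall jar. Its top is 16 mm above the origin. Four jars are fixed on it, 90 degrees apart, centres 88 mm from the axis: one tall, three squat.
- hub (a point): Foot of the spindle: on the turntable's axis, at the top of a raised hub 44 mm across, 37 mm above the glass. From here rises the wooden spindle, 18 mm in diameter and 70 mm tall, its top 10 mm tapered to 8 mm across. The roll slips over the spindle and its underside rests on the hub.
- knob (a point): Middle of the round knob (22 mm diameter, 30 mm tall) on the lid of the tall jar, 133 mm above the glass. Jar and knob are fixed on the turntable and turn with it: turn the grip along or take it anew, as a knob twisting in the fingers works loose. Jar 54 mm diameter, lid 56 mm, its top 118 mm above the glass. The three squat jars: same diameters, no knob, tops 77 mm above the glass.
- front (a point): The front: a point in the air 88 mm from the turntable's axis and 133 mm above the glass, on the line from the axis to the wooden tab of the fixed base (22 mm wide, 12 mm high, lying on the glass, sticking out 28 mm past the turntable's edge). The tab points roughly towards the robot. The jar is at the front when its knob is at this point.
- sugar_bowl: Bystander: lidded cream sugar bowl, 74 mm diameter, 83 mm tall, standing loose to the left of the carousel. Origin: centre of underside.
- mug_a: Bystander: duck-egg blue mug, 80 mm diameter, 90 mm tall, on a fixed grey oval tray to the right of the carousel, beside a cream kettle 180 mm tall that stands fast on the tray's far half. Origin: centre of underside.
- mug_b: Bystander: second mug of the same kind, on the tray nearer the robot. Origin: centre of underside.
Things that resemble listed ones, but are neither listed nor needed, are in the scene too. Of the things shaped like the roll, the white one is meant.

How it is judged:
On the way, in this order (a step that is already met when the one before it is completed fails the run):
1. the roll is fully down on the spindle and let go (horizontal distance between roll and turntable below 0.006 m and z of roll in the frame of turntable below 0.022 m and angle between roll's own z axis and vertical below 0.08 rad and contact force between the fingers and roll below 0.1 N), for 0.2 s.
2. the tall jar, held by its knob, is at the front (horizontal distance between knob and front below 0.01 m and contact force between the fingers and turntable above 2 N and distance between the grasp point and knob below 0.04 m), for 0.2 s.
At the end, for the whole second after the job is handed in: Roll untouched on the spindle: underside within 3 mm of the hub, 6 mm of the axis, upright within 0.08 rad; the tall jar's knob within 10 mm of the front point; turntable under 0.05 rad/s; fingers holding it by the knob with over 2 N (all of step 1 and all of step 2 and contact force between the arm and roll below 0.1 N and angular speed of turntable below 0.05 rad/s); the arm keeps its last pose, push and grip.
It fails at once if a mug or the sugar bowl is shifted by more than 20 mm (distance of any of mug_a, mug_b, sugar_bowl from where it was at the start of the episode above 0.02 m).
It also fails if it takes over 61 s, if anything falls off the work surface, if the arm or the gripper's body presses on something with over 40 N, if the wrist force passes 120 N, or if a joint passes its speed limit or range.

## Working session

There is one attempt and no reset: what is moved stays moved. The work goes in short steps, Python scripts to look and compute and a tool call to move; the robot and the scene stay as the last step left them, time stands still between calls to the robot, and variables do not carry over. Pictures are saved under pics/ and viewed, about 8 in all and at most 12, crops included, and the job is handed in when it is done.

Besides the shell and the picture viewer there is one more tool, called after "Request:" by a JSON object that holds its "api" and its "payload". drive_tool: Moves the arm, as the interface text tells. Its arguments: {"type":"object","properties":{"steps":{"type":"array"},"grip_force":{"type":"number"}},"required":["steps"]}

```bash
mkdir -p pics; ls; python3 - <<'E'
from station import status, viewer
import cv2
o=status.get_obs(); print(o)
for n in("scene","top"):
    f=viewer.grab_frame(n); cv2.imwrite(f"pics/{n}0.png",f["color"][:,:,::-1]); print(n,{k:f[k] for k in f if k!="color"})
E
```

```text
pics
{'clock': 0.0, 'q': array([ 1.02289930e+00,  1.59095195e-01,  1.59825057e+00, -1.24165683e-05,
        1.38617398e+00, -2.10087794e-01]), 'qvel': array([-0.00036255,  0.00050645, -0.0002345 ,  0.00288096, -0.00111713,
       -0.00035884]), 'tau': array([-1.75302834e-03, -3.95998192e+01, -3.31426477e+01, -3.58874677e-04,
        8.46460985e-03, -1.12816457e-05]), 'tool_pos': array([0.19027358, 0.5419884 , 0.24128176]), 'tcp_rot': array([-1.35107714, -0.95550005,  0.95842185]), 'ft_force': array([0.66459555, 0.36052093, 0.26453218]), 'ft_torque': array([ 0.0266782 , -0.01187743, -0.01652839]), 'grip_width': 0.9996178994260603}
scene {'fx': 487.5659553577797, 'fy': 487.5659553577797, 'cx': 286.72802255611685, 'cy': 216.36235040872194, 'R': array([[-0.37788244,  0.92577745,  0.01187352],
       [ 0.78894093,  0.3286873 , -0.5191694 ],
       [-0.48453799, -0.18681749, -0.85458888]]), 't': array([ 0.2231686 , -0.28719653,  1.8127746 ])}
top {'fx': 489.20312628976404, 'fy': 489.20312628976404, 'cx': 276.32111146193864, 'cy': 209.23982268136513, 'R': array([[ 0.0148786 , -0.99979346,  0.0138443 ],
       [-0.99754127, -0.01579056, -0.06827934],
       [ 0.06848385, -0.01279436, -0.99757018]]), 't': array([-0.06480493,  0.4666419 ,  1.2982637 ])}
```

View pics/scene0.png

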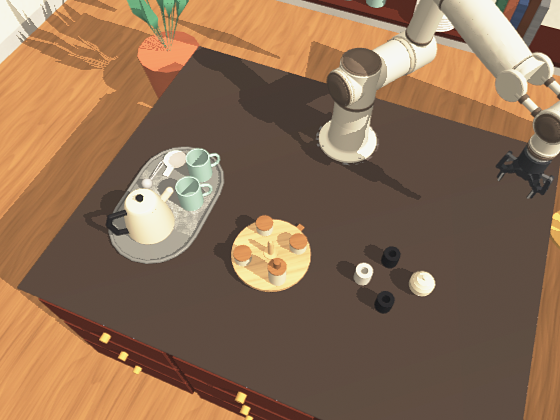

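View pics/top0.png

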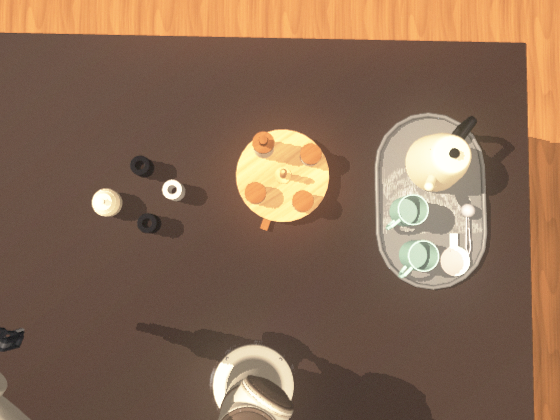

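The scene picture shows the roll candidates at right centre. In the top view they are:
- **White ring:** (173,190), standing alone.
- **Black rings:** (142,166) and (149,223), which are decoys.
- **Sugar bowl:** (107,202), cream with a lid.
- **White cup on the tray:** (455,260), not the roll.

I choose the white ring at (173,190). The spindle is at (283,174), the tall jar's knob at (263,140) and the tab at (265,224).

```bash
cat > h.py <<'E'
import numpy as np, cv2
from station import status, viewer
from scipy.spatial.transform import Rotation as Ro
def ray(f,uv,z):
    R,t=f["R"],f["t"]; c=-R.T@t
    d=R.T@np.array([(uv[0]-f["cx"])/f["fx"],(uv[1]-f["cy"])/f["fy"],1]); return (c+d*(z-c[2])/d[2])
def proj(f,X):
    p=f["R"]@np.array(X)+f["t"]; return np.array([f["fx"]*p[0]/p[2]+f["cx"],f["fy"]*p[1]/p[2]+f["cy"]])
def blobs(mask,box,amin=15):
    m=np.zeros_like(mask); x0,y0,x1,y1=box; m[y0:y1,x0:x1]=mask[y0:y1,x0:x1]
    n,l,s,c=cv2.connectedComponentsWithStats(m)
    return [(tuple(c[i].round(1)),int(s[i,4])) for i in range(1,n) if s[i,4]>=amin], l
def tool():
    o=status.get_obs(); R=Ro.from_rotvec(o["tcp_rot"]).as_matrix(); return o,R
E
python3 - <<'E'
from h import *
o,R=tool(); print(R.round(3))
f=viewer.grab_frame("top"); im=f["color"]; hsv=cv2.cvtColor(im,cv2.COLOR_RGB2HSV); H,S,V=[hsv[...,i] for i in range(3)]
w=((V>120)).astype(np.uint8)*255
b,l=blobs(w,(158,172,190,206)); print("white",b)
cs,_=cv2.findContours((w*0+0)|np.where((np.indices(w.shape)[1]>158)&(np.indices(w.shape)[1]<190)&(np.indices(w.shape)[0]>172)&(np.indices(w.shape)[0]<206),w,0).astype(np.uint8),cv2.RETR_CCOMP,cv2.CHAIN_APPROX_NONE)
for c in cs: print("  cnt",cv2.contourArea(c),cv2.minEnclosingCircle(c))
# turntable
t=((V>110)&(S>50)).astype(np.uint8)*255
m=np.zeros_like(t); m[125:226,230:335]=t[125:226,230:335]
c=max(cv2.findContours(m,cv2.RETR_EXTERNAL,cv2.CHAIN_APPROX_NONE)[0],key=cv2.contourArea); c=cv2.convexHull(c)
print("tt",cv2.fitEllipse(c),cv2.boundingRect(c))
tab=((H<14)&(S>100)&(V>60)).astype(np.uint8)*255
print("orange",blobs(tab,(230,120,335,240),20)[0])
cv2.imwrite("pics/c1.png",np.hstack([cv2.resize(im[120:240,225:345],(480,480),interpolation=cv2.INTER_CUBIC),cv2.resize(im[160:220,150:190],(320,480),interpolation=cv2.INTER_CUBIC)])[:,:,::-1])
E
```

```text
[[ 0.331 -0.001 -0.943]
 [ 0.943 -0.001  0.331]
 [-0.002 -1.     0.   ]]
white [((np.float64(172.7), np.float64(189.9)), 399)]
  cnt 384.5 ((173.0, 190.0), 12.206655502319336)
  cnt 25.0 ((173.5, 190.0), 3.3542017936706543)Traceback (most recent call last):
  File "<stdin>", line 12, in <module>
cv2.error: OpenCV(4.12.0) /io/opencv/modules/imgproc/src/shapedescr.cpp:361: error: (-201:Incorrect size of input array) There should be at least 5 points to fit the ellipse in function 'fitEllipseNoDirect'
```

```bash
python3 - <<'E'
from h import *
f=viewer.grab_frame("top"); im=f["color"]; hsv=cv2.cvtColor(im,cv2.COLOR_RGB2HSV); H,S,V=[hsv[...,i].astype(int) for i in range(3)]
print("px dark",hsv[230,300],"wood",hsv[190,283],"tab",hsv[224,265],"rollring",hsv[182,173])
t=((V>150)&(S>50)).astype(np.uint8)*255
m=np.zeros_like(t); m[120:232,228:340]=t[120:232,228:340]
m=cv2.morphologyEx(m,cv2.MORPH_OPEN,np.ones((3,3)))
c=max(cv2.findContours(m,cv2.RETR_EXTERNAL,cv2.CHAIN_APPROX_NONE)[0],key=cv2.contourArea); print(cv2.boundingRect(c),cv2.contourArea(c))
tab=((H<14)&(S>130)&(V>90)).astype(np.uint8)*255
print("orange",blobs(tab,(230,120,335,240),20)[0])
cv2.imwrite("pics/c1.png",np.hstack([cv2.resize(im[120:240,225:345],(480,480),interpolation=cv2.INTER_CUBIC),cv2.resize(im[160:220,150:190],(320,480),interpolation=cv2.INTER_CUBIC)])[:,:,::-1])
if len(c)>5:
  e=cv2.fitEllipse(cv2.convexHull(c)); print(e, ray(f,e[0],.034))
w=np.zeros_like(t); w[172:206,158:190]=(V>120)[172:206,158:190]
print("roll z.055", ray(f,(173,190),.055), "bore",ray(f,(173.5,190),.055))
print("spindle top", ray(f,(283,173),.107),"knob top",ray(f,(263,140),.148),"tab",ray(f,(265.5,224.5),.012))
E
```

```text
px dark [ 10 107 126] wood [ 26  82 255] tab [ 14 145 245] rollring [ 24   5 255]
(235, 129, 95, 102) 6907.0
orange [((np.float64(266.2), np.float64(144.0)), 171), ((np.float64(314.4), np.float64(160.3)), 47), ((np.float64(259.3), np.float64(198.3)), 63), ((np.float64(306.8), np.float64(206.4)), 56), ((np.float64(264.8), np.float64(225.4)), 37)]
((280.8436279296875, 177.741455078125), (92.58948516845703, 102.93687438964844), 12.189844131469727) [ 0.55064303 -0.06820065  0.034     ]
roll z.055 [0.51094947 0.21302655 0.055     ] bore [0.51097076 0.21172658 0.055     ]
spindle top [ 0.55297183 -0.07190796  0.107     ] knob top [ 0.62738301 -0.02091673  0.148     ] tab [ 0.42628481 -0.02919565  0.012     ]
```

View pics/c1.png

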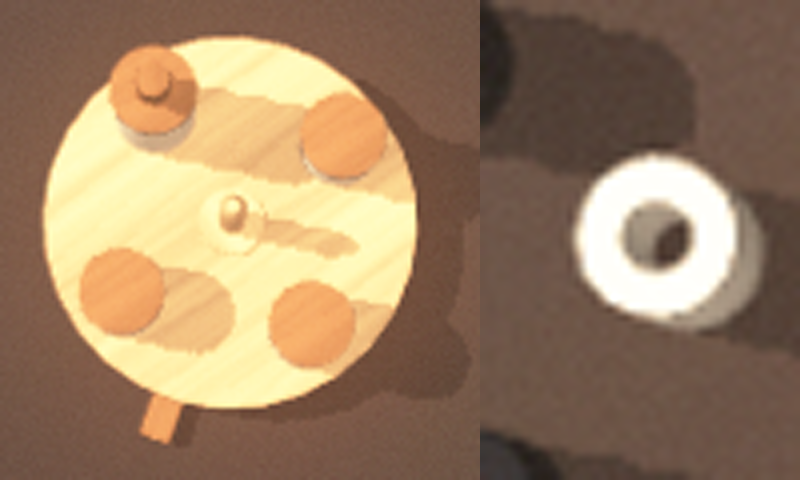

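Left crop: disk centre (230,222), spindle tip (231,203), knob top (154,76) and tab end (154,439). Right crop: the white ring's top is centred at (178,236) relative to its tile, with the bore visible, and it is neither black nor lidded. The choice is confirmed.

```bash
python3 - <<'E'
from h import *
f=viewer.grab_frame("top");s=viewer.grab_frame("scene")
A=ray(f,(282.1,175.2),.034);B=ray(f,(282.4,170.3),.107);K=ray(f,(263.1,138.6),.148);T=ray(f,(263.1,229.4),.012);L=ray(f,(171.8,189.0),.055)
for n,v in zip("disk spindle knob tabend roll".split(),(A,B,K,T,L)): print(n,v.round(4),"scene px",proj(s,v).round(1))
c=(A+B)/2
for n,v in(("knob",K),("tab",T)): d=(v-c)[:2]; print(n,np.hypot(*d),np.degrees(np.arctan2(d[1],d[0])))
im=s["color"]; V=im.max(2)
cv2.imwrite("pics/c2.png",np.hstack([cv2.resize(im[205:305,220:320],(480,480),interpolation=cv2.INTER_CUBIC),cv2.resize(im[245:305,345:385],(320,480),interpolation=cv2.INTER_CUBIC)])[:,:,::-1])
E
```

```text
disk [ 0.5575 -0.0715  0.034 ] scene px [269.7 252. ]
spindle [ 0.5598 -0.0703  0.107 ] scene px [269.3 241.6]
knob [ 0.6308 -0.0211  0.148 ] scene px [275.1 261. ]
tabend [ 0.413 -0.023  0.012] scene px [300.7 223.9]
roll [0.5135 0.2162 0.055 ] scene px [362.7 269.3]
knob 0.08768884037537339 34.58465093838769
tab 0.15331720763982648 161.78909272804532
```

View pics/c2.png

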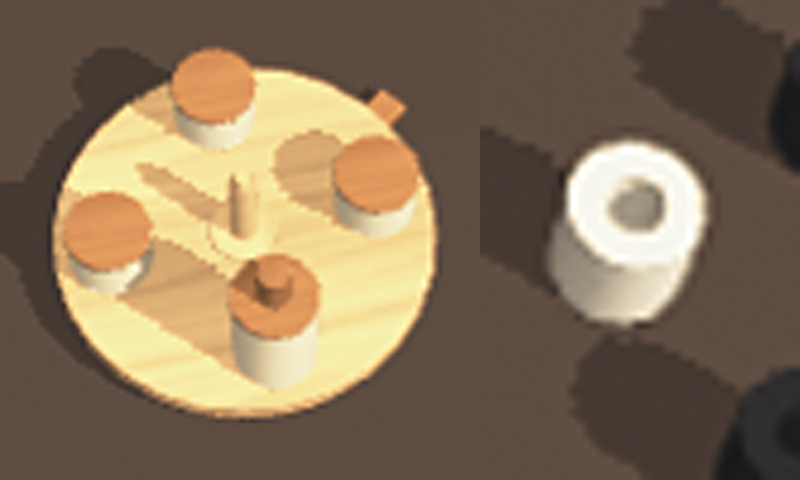

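Scene crop: spindle tip at (237,176), tall jar's knob at (272,266), roll top centre at (157,203) relative to its tile. All agree with the top view to 2–4 mm. Moving above the roll.

Request:
{"api": "drive_tool", "payload": {"steps": [{"jaw": 8.0,"slide": [-1.66,0,-3.44],"roll": 0},{"jaw": 8.0,"slide": [-1.66,0,-3.44],"roll": 0},{"jaw": 8.0,"slide": [-1.66,0,-3.44],"roll": 0},{"jaw": 8.0,"slide": [-1.66,0,-3.44],"roll": 0},{"jaw": 8.0,"slide": [-1.66,0,-3.44],"roll": 0},{"jaw": 8.0,"slide": [-1.66,0,-3.44],"roll": 0},{"jaw": 8.0,"slide": [-1.66,0,-3.44],"roll": 0},{"jaw": 8.0,"slide": [-1.66,0,-3.44],"roll": 0},{"jaw": 8.0,"slide": [-1.66,0,-3.44],"roll": 0},{"jaw": 8.0,"slide": [-1.66,0,-3.44],"roll": 0},{"jaw": 8.0,"slide": [-1.66,0,-3.44],"roll": -0.08},{"jaw": 8.0,"slide": [-1.66,0,-3.44],"roll": -0.08}], "grip_force": 40}}

```text
clock: 1.3
tool_pos: [0.517, 0.2182, 0.2424]
tcp_rot: [-1.287, -1.08, 1.08]
ft_force: [0.3, 0.4, -0.2]
grip_width: 0.935
```

```bash
cat >> h.py <<'E'
def delta(x,y,z):
    o,R=tool(); print("clock",round(o["clock"],2),"tcp",o["tool_pos"].round(4),"xang",round(np.degrees(np.arctan2(R[1,0],R[0,0])),1),"grip",round(o["grip_width"],3),"F",o["ft_force"].round(1))
    print("tool delta cm",(R.T@(np.array([x,y,z])-o["tool_pos"])*100).round(2)); print("xz axes",R[:2,0].round(3),R[:2,2].round(3))
E
python3 -c "
from h import *
delta(.514,.2175,.034)"
```

```text
clock 1.3 tcp [0.517  0.2182 0.2424] xang 80.0 grip 0.935 F [ 0.3  0.4 -0.2]
tool delta cm [-0.12 20.84  0.28]
xz axes [0.173 0.985] [-0.985  0.173]
```

Request:
{"api": "drive_tool", "payload": {"steps": [{"jaw": 8.0,"slide": [-0.1,3.4,0.3],"roll": 0},{"jaw": 8.0,"slide": [0,3.4,0],"roll": 0},{"jaw": 8.0,"slide": [0,3.4,0],"roll": 0},{"jaw": 8.0,"slide": [0,3.4,0],"roll": 0},{"jaw": 8.0,"slide": [0,3.4,0],"roll": 0},{"jaw": 8.0,"slide": [0,2.6,0],"roll": 0},{"jaw": 8.0,"slide": [0,1.2,0],"roll": 0},{"jaw": 4.0,"slide": [0,0,0],"roll": 0},{"jaw": 4.0,"slide": [0,0,0],"roll": 0},{"jaw": 4.0,"slide": [0,0,0],"roll": 0},{"jaw": 4.0,"slide": [0,0,0],"roll": 0},{"jaw": 4.0,"slide": [0,0,0],"roll": 0}]}}

```text
clock: 2.3
tool_pos: [0.5144, 0.2198, 0.0361]
tcp_rot: [-1.29, -1.08, 1.075]
ft_force: [1.4, 0.9, 4.3]
grip_width: 0.599
```

```bash
python3 -c "
from h import *
delta(.5586,-.071,.034)"
```

```text
clock 2.3 tcp [0.5144 0.2198 0.0361] xang 79.8 grip 0.599 F [1.4 0.9 4.3]
tool delta cm [-27.84   0.21  -9.49]
xz axes [0.177 0.984] [-0.984  0.177]
```

Request:
{"api": "drive_tool", "payload": {"steps": [{"jaw": 4.0,"slide": [0,-2.0,0],"roll": 0},{"jaw": 4.0,"slide": [0,-4.0,0],"roll": 0},{"jaw": 4.0,"slide": [0,-4.0,0],"roll": 0},{"jaw": 4.0,"slide": [-2.0,-3.0,-0.7],"roll": 0},{"jaw": 4.0,"slide": [-3.8,0,-1.3],"roll": 0},{"jaw": 4.0,"slide": [-3.8,0,-1.3],"roll": 0},{"jaw": 4.0,"slide": [-3.8,0,-1.3],"roll": 0},{"jaw": 4.0,"slide": [-3.8,0,-1.3],"roll": 0},{"jaw": 4.0,"slide": [-3.8,0,-1.3],"roll": 0},{"jaw": 4.0,"slide": [-3.8,0,-1.3],"roll": 0},{"jaw": 4.0,"slide": [-2.6,0,-0.9],"roll": 0},{"jaw": 4.0,"slide": [0,0,0],"roll": 0}]}}

```text
clock: 3.3
tool_pos: [0.5581, -0.0722, 0.1657]
tcp_rot: [-1.295, -1.074, 1.074]
ft_force: [0.2, -1.9, -0.7]
grip_width: 0.596
```

```bash
python3 - <<'E'
from h import *
delta(.5586,-.071,.175)
s=viewer.grab_frame("scene");f=viewer.grab_frame("top"); 
o,R=tool(); P=o["tool_pos"]; c=np.array([.5586,-.071,0])
# bottom of roll expected at tcp z -0.036
for n,g in(("scene",s),("top",f)): print(n,"spindle tip",proj(g,c+[0,0,.107]),"roll bottom/top ctr",proj(g,P-[0,0,.036]),proj(g,P+[0,0,.019]))
a=s["color"][190:290,220:320]; b=f["color"][125:225,230:330]
cv2.imwrite("pics/c3.png",np.hstack([cv2.resize(x,(400,400),interpolation=cv2.INTER_CUBIC) for x in(a,b)])[:,:,::-1])
E
```

```text
clock 3.3 tcp [ 0.5581 -0.0722  0.1657] xang 79.5 grip 0.596 F [ 0.2 -1.9 -0.7]
tool delta cm [ 0.12 -0.93 -0.03]
xz axes [0.182 0.983] [-0.983  0.182]
scene spindle tip [269.28401866 241.2139874 ] roll bottom/top ctr [270.36393864 237.6957198 ] [270.04154724 228.45532286]
top spindle tip [282.67041591 170.77359035] roll bottom/top ctr [281.54465794 169.98237141] [282.11593277 166.52309858]
```

View pics/c3.png

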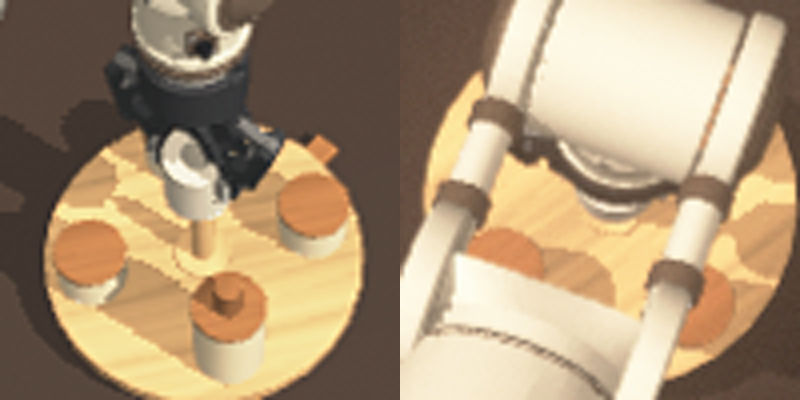

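```bash
python3 - <<'E'
from h import *
s=viewer.grab_frame("scene"); a=s["color"][215:260,240:300]
cv2.imwrite("pics/c4.png",cv2.resize(a,(720,540),interpolation=cv2.INTER_CUBIC)[:,:,::-1])
E
```

```text
(no output)
```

View pics/c4.png

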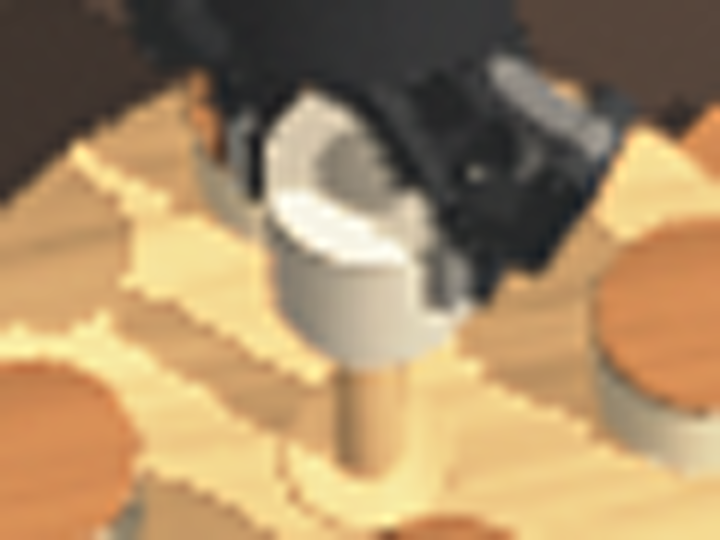

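Scene crop: the roll is in the jaws. Its bore is at (365,170), i.e. full-frame (270.2,228.7), against a predicted (270.0,228.5), so it is centred on the TCP. Lowering.

Request:
{"api": "drive_tool", "payload": {"steps": [{"jaw": 4.0,"slide": [0.12,0,-0.03],"roll": 0},{"jaw": 4.0,"slide": [0,1.5,0],"roll": 0},{"jaw": 4.0,"slide": [0,1.5,0],"roll": 0},{"jaw": 4.0,"slide": [0,1.5,0],"roll": 0},{"jaw": 4.0,"slide": [0,1.5,0],"roll": 0},{"jaw": 4.0,"slide": [0,1.2,0],"roll": 0},{"jaw": 4.0,"slide": [0,0.8,0],"roll": 0},{"jaw": 4.0,"slide": [0,0.5,0],"roll": 0},{"jaw": 4.0,"slide": [0,0,0],"roll": 0}]}}

```text
clock: 4.2
tool_pos: [0.559, -0.0661, 0.0797]
tcp_rot: [-1.292, -1.08, 1.08]
ft_force: [4.2, -8.0, -6.4]
grip_width: 0.601
```

```bash
python3 -c "
from h import *
delta(.5586,-.071,.073)"
```

```text
clock 4.2 tcp [ 0.559  -0.0661  0.0797] xang 79.9 grip 0.601 F [ 4.2 -8.  -6.4]
tool delta cm [-0.49  0.67 -0.05]
xz axes [0.175 0.985] [-0.985  0.175]
```

Request:
{"api": "drive_tool", "payload": {"steps": [{"jaw": 4.0,"slide": [-0.25,0,0],"roll": 0},{"jaw": 4.0,"slide": [-0.2,0,0],"roll": 0},{"jaw": 4.0,"slide": [0,0,0],"roll": 0},{"jaw": 4.0,"slide": [0,0,0],"roll": 0},{"jaw": 4.0,"slide": [0,0,0],"roll": 0}]}}

```text
clock: 4.62
tool_pos: [0.5566, -0.0695, 0.0793]
tcp_rot: [-1.287, -1.078, 1.078]
ft_force: [-0.1, -0.3, -0.5]
grip_width: 0.595
```

```bash
python3 -c "
from h import *
delta(.5586,-.071,.073)"
```

```text
clock 4.62 tcp [ 0.5566 -0.0695  0.0793] xang 79.8 grip 0.595 F [-0.1 -0.3 -0.5]
tool delta cm [-0.11  0.63 -0.22]
xz axes [0.176 0.984] [-0.984  0.176]
```

Force is now near zero, so the roll is centred. Going down the rest of the way.

Request:
{"api": "drive_tool", "payload": {"steps": [{"jaw": 4.0,"slide": [0,0.3,-0.1],"roll": 0},{"jaw": 4.0,"slide": [0,0.2,0],"roll": 0},{"jaw": 4.0,"slide": [0,0.2,0],"roll": 0},{"jaw": 4.0,"slide": [0,0,0],"roll": 0},{"jaw": 4.0,"slide": [0,0,0],"roll": 0},{"jaw": 4.0,"slide": [0,0,0],"roll": 0}]}}

```text
clock: 5.12
tool_pos: [0.5578, -0.0701, 0.0732]
tcp_rot: [-1.288, -1.077, 1.077]
ft_force: [-3.5, 1.8, 6.6]
grip_width: 0.6
```

```bash
python3 -c "
from h import *
delta(.5586,-.071,.073)"
```

```text
clock 5.12 tcp [ 0.5578 -0.0701  0.0732] xang 79.8 grip 0.6 F [-3.5  1.8  6.6]
tool delta cm [-0.07  0.02 -0.1 ]
xz axes [0.177 0.984] [-0.984  0.177]
```

Request:
{"api": "drive_tool", "payload": {"steps": [{"jaw": 6.6,"slide": [0,0,0],"roll": 0},{"jaw": 6.6,"slide": [0,0,0],"roll": 0},{"jaw": 6.6,"slide": [0,0,0],"roll": 0},{"jaw": 6.6,"slide": [0,0,0],"roll": 0},{"jaw": 6.6,"slide": [0,0,0],"roll": 0},{"jaw": 6.6,"slide": [0,0,0],"roll": 0},{"jaw": 6.6,"slide": [0,-1.5,0],"roll": 0},{"jaw": 6.6,"slide": [0,-3.0,0],"roll": 0},{"jaw": 6.6,"slide": [0,-4.0,0],"roll": 0},{"jaw": 6.6,"slide": [0,-4.0,0],"roll": 0},{"jaw": 6.6,"slide": [0,-2.0,0],"roll": 0},{"jaw": 6.6,"slide": [0,0,0],"roll": 0}]}}

```text
clock: 6.12
tool_pos: [0.561, -0.0714, 0.2241]
tcp_rot: [-1.298, -1.084, 1.074]
ft_force: [0.8, -1.0, 0.8]
grip_width: 0.775
```

```bash
python3 - <<'E'
from h import *
delta(.631,-.021,.2)
s=viewer.grab_frame("scene"); a=s["color"][195:295,220:320]
for z in (.037,.092): print(proj(s,[.5586,-.071,z])-[220,195])
cv2.imwrite("pics/c5.png",cv2.resize(a,(600,600),interpolation=cv2.INTER_CUBIC)[:,:,::-1])
E
```

```text
clock 6.12 tcp [ 0.561  -0.0714  0.2241] xang 79.8 grip 0.775 F [ 0.8 -1.   0.8]
tool delta cm [ 6.2   2.47 -5.97]
xz axes [0.177 0.984] [-0.984  0.177]
[49.70290655 56.86687281]
[49.3766373  48.56940471]
```

View pics/c5.png

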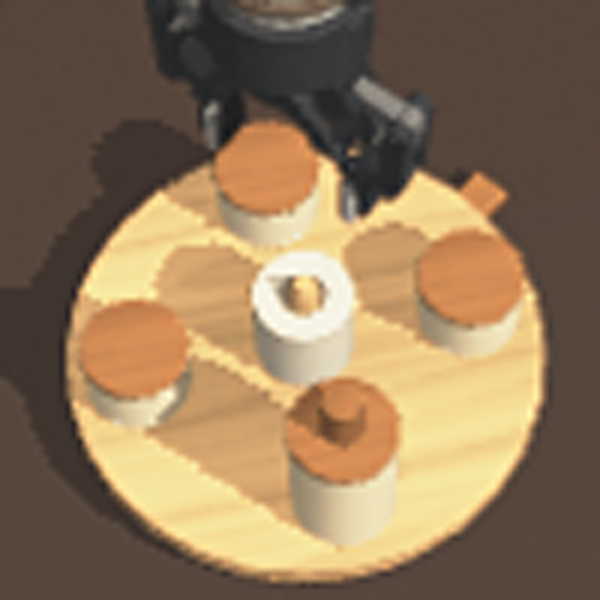

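Scene crop: the roll stands on the hub around the spindle. Its top is centred at (303,295), against an expected (299,294), and the spindle tip shows in the bore. Next is the knob.

Request:
{"api": "drive_tool", "payload": {"steps": [{"jaw": 4.5,"slide": [2.1,0,-1.95],"roll": 0},{"jaw": 4.5,"slide": [2.1,0,-1.95],"roll": 0},{"jaw": 4.5,"slide": [2.1,0,-1.95],"roll": 0},{"jaw": 4.5,"slide": [0,0,0],"roll": 0.124},{"jaw": 4.5,"slide": [0,0,0],"roll": 0.124},{"jaw": 4.5,"slide": [0,0,0],"roll": 0.124},{"jaw": 4.5,"slide": [0,0,0],"roll": 0.124},{"jaw": 4.5,"slide": [0,0,0],"roll": 0.124},{"jaw": 4.5,"slide": [0,0,0],"roll": 0.124},{"jaw": 4.5,"slide": [0,0,0],"roll": 0.124},{"jaw": 4.5,"slide": [0,0,0],"roll": 0.124},{"jaw": 4.5,"slide": [0,0,0],"roll": 0.124}]}}

```text
clock: 7.17
tool_pos: [0.6253, -0.0184, 0.2147]
tcp_rot: [-1.559, -0.21, 0.216]
ft_force: [-0.1, 0.2, 0.0]
grip_width: 0.527
```

Request:
{"api": "drive_tool", "payload": {"steps": [{"jaw": 4.5,"slide": [0,0,0],"roll": 0.124},{"jaw": 4.5,"slide": [0,0,0],"roll": 0.124},{"jaw": 4.5,"slide": [0,0,0],"roll": 0.124},{"jaw": 4.5,"slide": [0,0,0],"roll": 0.124},{"jaw": 4.5,"slide": [0,0,0],"roll": 0.124},{"jaw": 4.5,"slide": [0,0,0],"roll": 0.124},{"jaw": 4.5,"slide": [0,0,0],"roll": 0.124},{"jaw": 4.5,"slide": [0,0,0],"roll": 0.124},{"jaw": 4.5,"slide": [0,0,0],"roll": 0.124},{"jaw": 4.5,"slide": [0,0,0],"roll": 0.124},{"jaw": 4.5,"slide": [0,0,0],"roll": 0},{"jaw": 4.5,"slide": [0,0,0],"roll": 0}]}}

```text
clock: 8.17
tool_pos: [0.6256, -0.0184, 0.2154]
tcp_rot: [-1.439, 0.751, -0.746]
ft_force: [0.0, 0.1, -0.5]
grip_width: 0.525
```

```bash
python3 -c "
from h import *
delta(.630,-.020,.135)"
```

```text
clock 8.17 tcp [ 0.6256 -0.0184  0.2154] xang -55.0 grip 0.525 F [ 0.   0.1 -0.5]
tool delta cm [0.4  8.04 0.29]
xz axes [ 0.574 -0.819] [0.819 0.574]
```

Request:
{"api": "drive_tool", "payload": {"steps": [{"jaw": 4.5,"slide": [0.4,0,0.3],"roll": 0},{"jaw": 4.5,"slide": [0,2.5,0],"roll": 0},{"jaw": 4.5,"slide": [0,2.5,0],"roll": 0},{"jaw": 4.5,"slide": [0,2.0,0],"roll": 0},{"jaw": 4.5,"slide": [0,1.0,0],"roll": 0},{"jaw": 4.5,"slide": [0,0,0],"roll": 0},{"jaw": 1.0,"slide": [0,0,0],"roll": 0},{"jaw": 1.0,"slide": [0,0,0],"roll": 0},{"jaw": 1.0,"slide": [0,0,0],"roll": 0},{"jaw": 1.0,"slide": [0,0,0],"roll": 0},{"jaw": 1.0,"slide": [0,0,0],"roll": 0},{"jaw": 1.0,"slide": [0,0,0],"roll": 0}]}}

```text
clock: 9.17
tool_pos: [0.6322, -0.0205, 0.1389]
tcp_rot: [-1.437, 0.748, -0.753]
ft_force: [0.4, -1.1, 3.8]
grip_width: 0.242
```

```bash
python3 - <<'E'
from h import *
delta(.630,-.020,.135)
o,R=tool(); c=np.array([.558,-.0705]); d=o["tool_pos"][:2]-c; print(np.hypot(*d),np.degrees(np.arctan2(d[1],d[0])))
E
```

```text
clock 9.17 tcp [ 0.6322 -0.0205  0.1389] xang -55.2 grip 0.242 F [ 0.4 -1.1  3.8]
tool delta cm [-0.17  0.39 -0.16]
xz axes [ 0.571 -0.821] [0.821 0.571]
0.08950937287870787 33.9851534585885
```

Request:
{"api": "drive_tool", "payload": {"steps": [{"jaw": 1.0,"slide": [0,-0.2,0],"roll": 0},{"jaw": 1.0,"slide": [-0.352,0,-0.007],"roll": -0.04},{"jaw": 1.0,"slide": [-0.703,0,-0.028],"roll": -0.08},{"jaw": 1.0,"slide": [-0.703,0,-0.028],"roll": -0.08},{"jaw": 1.0,"slide": [-0.703,0,-0.028],"roll": -0.08},{"jaw": 1.0,"slide": [-0.703,0,-0.028],"roll": -0.08},{"jaw": 1.0,"slide": [-0.703,0,-0.028],"roll": -0.08},{"jaw": 1.0,"slide": [-0.703,0,-0.028],"roll": -0.08},{"jaw": 1.0,"slide": [-0.703,0,-0.028],"roll": -0.08},{"jaw": 1.0,"slide": [-0.352,0,-0.007],"roll": -0.04},{"jaw": 1.0,"slide": [0,0,0],"roll": 0}], "grip_force": 60}}

```text
clock: 10.08
tool_pos: [0.5869, 0.0149, 0.1391]
tcp_rot: [-1.553, 0.25, -0.252]
ft_force: [5.2, 5.3, -3.4]
grip_width: 0.234
```

```bash
cat >> h.py <<'E'
def arc():
    o,R=tool(); c=np.array([.558,-.0705]); d=o["tool_pos"][:2]-c; a=np.degrees(np.arctan2(d[1],d[0])); F=R.T@o["ft_force"]
    x=np.degrees(np.arctan2(R[1,0],R[0,0])); print("t",o["clock"],"r",np.hypot(*d),"ang",a,"xang",x,"ang-x",a-x,"Ftool",F.round(1),"z",o["tool_pos"][2],"grip",o["grip_width"]*85.4,"T",o["ft_torque"].round(2),"q6",o["q"][5])
E
python3 -c "
from h import *
arc()"
```

```text
t 10.0833 r 0.09015746530363607 ang 71.31199070054548 xang -18.331387180532584 ang-x 89.64337788107807 Ftool [3.3 3.5 6.7] z 0.13905794734386603 grip 19.99043009734879 T [ 0.88 -0.69  0.25] q6 0.13707460195488808
```

Request:
{"api": "drive_tool", "payload": {"steps": [{"jaw": 1.0,"slide": [-0.352,0,0.1],"roll": -0.04},{"jaw": 1.0,"slide": [-0.703,0,-0.028],"roll": -0.08},{"jaw": 1.0,"slide": [-0.703,0,-0.028],"roll": -0.08},{"jaw": 1.0,"slide": [-0.703,0,-0.028],"roll": -0.08},{"jaw": 1.0,"slide": [-0.703,0,-0.028],"roll": -0.08},{"jaw": 1.0,"slide": [-0.703,0,-0.028],"roll": -0.08},{"jaw": 1.0,"slide": [-0.703,0,-0.028],"roll": -0.08},{"jaw": 1.0,"slide": [-0.703,0,-0.028],"roll": -0.08},{"jaw": 1.0,"slide": [-0.703,0,-0.028],"roll": -0.08},{"jaw": 1.0,"slide": [-0.703,0,-0.028],"roll": -0.08},{"jaw": 1.0,"slide": [-0.352,0,-0.007],"roll": -0.04},{"jaw": 1.0,"slide": [0,0,0],"roll": 0}]}}

```text
clock: 11.08
tool_pos: [0.5178, 0.0105, 0.139]
tcp_rot: [-1.534, -0.375, 0.376]
ft_force: [1.1, 7.2, -0.3]
grip_width: 0.23
```

```bash
python3 -c "
from h import *
arc()"
```

```text
t 11.0833 r 0.09039434983423605 ang 116.42138072607979 xang 27.46693199520625 ang-x 88.95444873087354 Ftool [4.3 0.3 5.9] z 0.13901110970797373 grip 19.629343272812104 T [1.07 0.   0.31] q6 -0.6958695482926684
```

Request:
{"api": "drive_tool", "payload": {"steps": [{"jaw": 1.0,"slide": [-0.352,0,0.1],"roll": -0.04},{"jaw": 1.0,"slide": [-0.703,0,-0.028],"roll": -0.08},{"jaw": 1.0,"slide": [-0.703,0,-0.028],"roll": -0.08},{"jaw": 1.0,"slide": [-0.703,0,-0.028],"roll": -0.08},{"jaw": 1.0,"slide": [-0.703,0,-0.028],"roll": -0.08},{"jaw": 1.0,"slide": [-0.703,0,-0.028],"roll": -0.08},{"jaw": 1.0,"slide": [-0.703,0,-0.028],"roll": -0.08},{"jaw": 1.0,"slide": [-0.703,0,-0.028],"roll": -0.08},{"jaw": 1.0,"slide": [-0.703,0,-0.028],"roll": -0.08},{"jaw": 1.0,"slide": [-0.703,0,-0.028],"roll": -0.07},{"jaw": 1.0,"slide": [-0.352,0,-0.007],"roll": -0.03},{"jaw": 1.0,"slide": [0,0,0],"roll": 0}]}}

```text
clock: 12.08
tool_pos: [0.473, -0.0416, 0.139]
tcp_rot: [-1.335, -0.975, 0.977]
ft_force: [-4.1, 7.4, 3.6]
grip_width: 0.232
```

```bash
python3 - <<'E'
from h import *
arc()
s=viewer.grab_frame("scene");f=viewer.grab_frame("top")
a=s["color"][185:285,220:320]; b=f["color"][125:235,225:335]
cv2.imwrite("pics/c6.png",np.hstack([cv2.resize(x,(400,400),interpolation=cv2.INTER_CUBIC) for x in(a,b)])[:,:,::-1])
E
```

```text
t 12.0833 r 0.08978721673029577 ang 161.19778877239762 xang 72.14945394976843 ang-x 89.04833482262919 Ftool [ 5.8 -3.6  6.2] z 0.13900490381450295 grip 19.770331488752948 T [1.02 0.56 0.52] q6 -1.6044738123989046
```

View pics/c6.png

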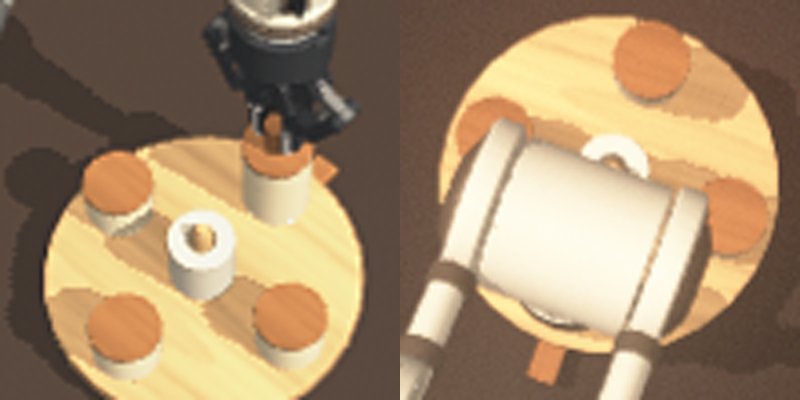

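Both views show the roll on the spindle and the tall jar held over the tab side: tab at (325,170) in the left tile and (546,362) in the right. Checking the angle from the squat lids in this picture.

```bash
python3 - <<'E'
from h import *
arc()
s=viewer.grab_frame("scene");f=viewer.grab_frame("top")
S=[ray(s,(u/4+220-.4,v/4+185-.4),.077) for u,v in((118,183),(124,328),(290,318))]
T=[ray(f,(u/3.636+225-.4,v/3.636+125-.4),.077) for u,v in((251,60),(335,216))]
te=ray(f,(145/3.636+225-.4,381/3.636+125-.4),.012); te2=ray(s,(326/4+220-.4,170/4+185-.4),.012)
print("S",np.round(S,4)[:,:2],"T",np.round(T,4)[:,:2],"tabend",te,"tab top mid scene",te2)
an=lambda d:np.degrees(np.arctan2(d[1],d[0]))
c=(S[0]+S[2])/2; print("scene ctr",c,"opp ang",an(c-S[1]),"side",an(S[2]-S[0])+90, "tab",an(te2-c))
c2=np.array([.5586,-.071,0]); print("top opp",an(c2-T[0]),"right",an(T[1]-c2)-90+360,"tab",an(te-c2))
E
```

```text
t 12.1833 r 0.08980387326869115 ang 160.97773239933343 xang 72.08826238654186 ang-x 88.88947001279158 Ftool [ 5.1 -3.2  5.1] z 0.13898560545397384 grip 19.50950397666572 T [0.96 0.59 0.51] q6 -1.60266630531594
S [[ 0.5328 -0.151 ]
 [ 0.6442 -0.0954]
 [ 0.5891  0.0158]] T [[ 0.6409 -0.099 ]
 [ 0.5302 -0.16  ]] tabend [ 0.41311001 -0.02666745  0.012     ] tab top mid scene [ 0.42379553 -0.01727324  0.012     ]
scene ctr [ 0.56096218 -0.06762808  0.077     ] opp ang 161.54904656900808 side 161.33681890204895 tab 159.84145819886007
top opp 161.19306393425524 right 162.29193454164462 tab 163.05339180124045
```

Request:
{"api": "drive_tool", "payload": {"steps": [{"jaw": 1.0,"slide": [0,0,0],"roll": 0},{"jaw": 1.0,"slide": [0,0,0],"roll": 0},{"jaw": 1.0,"slide": [0,0,0],"roll": 0},{"jaw": 1.0,"slide": [0,0,0],"roll": 0},{"jaw": 1.0,"slide": [0,0,0],"roll": 0},{"jaw": 1.0,"slide": [0,0,0],"roll": 0}]}}

```text
clock: 12.78
tool_pos: [0.4731, -0.0411, 0.139]
tcp_rot: [-1.336, -0.974, 0.976]
ft_force: [-4.2, 5.6, 4.2]
grip_width: 0.234
```

```bash
python3 - <<'E'
from h import *
from station import bot
arc(); print(status.get_obs()["qvel"].round(4)); print(bot.hand_in())
E
```

```text
t 12.7833 r 0.08980837317599749 ang 160.9194581646934 xang 72.100932119864 ang-x 88.8185260448294 Ftool [ 4.  -4.1  5.7] z 0.138979278742958 grip 19.962765005167874 T [0.96 0.55 0.48] q6 -1.6024338283193664
[-0.0009  0.0015 -0.0001  0.0005 -0.0016 -0.0009]
the job is handed in; nothing more can be done
None
```

I set the white roll down over the spindle onto the hub and let go. Then I gripped the tall jar's knob, turned the carousel about 127° with the grip turning along, and handed in at 12.8 s, still holding the knob over the tab.

**Last checks:**
- **Roll:** in the last picture it stands upright on the spindle, clear of the arm.
- **Jar at the front:** the squat lids put the tall jar at 161–162°, and the gripper position gives 161°. The tab reads about 160° in the scene view and 162–163° in the top view. That 3° disagreement is about 5 mm at the knob, and the estimated miss is about 2–3 mm against the 10 mm allowed.
- **Holding still:** grip force is set to 60 N at an opening of about 20 mm on the 22 mm knob. Joint speeds are about 0.001 rad/s, and about 8 N of steady load remains on the tool.
- **Bystanders:** the arm never came near the mugs or the sugar bowl, but I did not measure them again at the end.

While lowering the roll I was about 5 mm off to one side. It leaned on the spindle with about 8 N until I shifted it over and finished seating it.

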